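Put the board carrier away in the rack's empty slot

TASK

Take the board carrier out of the small single stand and lower it upright into the one empty slot of the three-slot rack, either way round, until it rests fully down on the slot's floor without jutting out at either end of the rack. Leave the two carriers already in the rack where they are, do not drop the carrier from above the rack, and let go of it.

Things in the scene. Friction and masses are not known exactly. Their poses are not given: they have to be found in the camera images.
- carrier: Board carrier to put away: upright plate, grey frame round a green board, 150 mm long (x), 10 thick (y), 100 high (z), 0.25 kg. Origin: centre of its underside. Its top 30 mm is a solid bar to grip across the thickness. It starts in a fixed stand (base 110 x 70 x 8 mm, two walls along its length, 15 mm apart, 18 mm high above the base), out of which it slides straight up.
- free_slot: Empty slot of the fixed rack (middle or outer one; dark strip on its floor). Origin: centre of its floor, 8 mm above the bench; x along it, y across, z up. It is 190 mm long, open at the top and both ends, between two aluminium walls: 15 mm wide up to 30 mm above its floor, then widening to a mouth about 35 mm wide at 50 mm. Rack: base 190 x 240 mm, three parallel slots 80 mm apart.
- stored_a: A carrier just like the first, already standing on the floor of another slot of the rack, its top 100 mm above that floor; loose, to be left alone. Origin: centre of its underside, axes as for the carrier.
- stored_b: Another such carrier, standing in the remaining slot of the rack; loose, to be left alone. Origin: centre of its underside, axes as for the carrier.
Not all that is in view belongs to the job. Leave any blue look-alike of the carrier alone.

How it is judged:
At the end, for the whole second after the job is handed in: The carrier stands in the empty slot: its underside's centre within 25 mm of the slot's centre lengthwise and 15 mm across, within 10 mm of the slot's floor, upright and in line with the slot within about 12 degrees (either way round), at rest and released (x of carrier in the frame of free_slot between -0.025 and 0.025 m and y of carrier in the frame of free_slot between -0.015 and 0.015 m and z of carrier in the frame of free_slot below 0.01 m and angle between carrier's own z axis and vertical below 0.21 rad and angle between the x axis of carrier and the x axis of free_slot, either way round below 0.2 rad and linear speed of carrier below 0.02 m/s); the robot touches nothing.
It fails at once if a carrier already in the rack is moved more than 25 mm or knocked askew (distance of any of stored_a, stored_b from where it was at the start of the episode above 0.025 m or angle between any of stored_a, stored_b's own z axis and vertical above 0.3 rad).
It fails at once if the carrier is dropped: it falls free with its underside more than 60 mm above the slot's floor, higher than the slot's mouth (z of carrier in the frame of free_slot above 0.06 m and contact force between carrier and anything else below 0.05 N and linear speed of carrier above 0.3 m/s).
It also fails if it takes over 40 s, if anything falls off the work surface, if the arm or the gripper's body presses on something with over 40 N, if the wrist force passes 120 N, or if a joint passes its speed limit or range.

ROBOT

A 6-joint arm with a two-finger parallel gripper is mounted at the origin on a cart in front of the work surface, level with it; the furniture and walls round the work are solid. World frame = base frame: x ahead of the robot, y to its left, z up, the work surface at z = 0. Lengths are in m, angles in rad, forces in N, time in s.
With the tool pointing down it reaches from about 0.425 to 0.95 m from the base axis. Payload 3.5 kg.
Tool frame: the origin (TCP) lies midway between the tips of the shut fingers; the grasp point (between the pads) lies 19 mm behind it; z points along the fingers, y is the direction in which the jaws open and shut (so a half turn about z gives the same grasp; the last joint's range is limited). The gripper opens to 85 mm and grips with 20 to 120 N. Pads are 22 mm wide; open, the fingers measure 114 mm over their backs; the gripper's body (76 mm by 85 mm) begins 54 mm behind the grasp point. The pads swing forward as they close: fully open they stand 13 mm farther back than shut.
Start: joints at [1.056, 0.286, 1.577, -0, 1.279, -0.15], TCP at [0.241, 0.631, 0.231] pointing down, gripper open.
Joint ranges: [-2.77, 2.77], [-0.9, 2.22], [0.21, 2.48], [-1.53, 4.67], [0.24, 2.81], [-2.84, 2.84]. Speed limits (rad/s): [2.79, 2.79, 3.14, 3.14, 3.14, 3.14].

INTERFACE

Orientations are given as a unit quaternion [x, y, z, w].
In Python, from plant import ctrl gives the robot as it stands.
- The arm moves only by the tool apply_moves, never from a script. Its argument "moves" is a list that holds one entry, the list of rows, each a list of 7 numbers: the shift along the tool's x, y, z in m, then the turn, a rotation vector about the tool's x, y, z in degrees, then the gripper's target within -1 to 1 (shut at 1, half-way at 0, fully open at -1). In form: [[[tx, ty, tz, ax, ay, az, hand], ...]]. A call has 1 to 12 rows; each row shifts and turns the pose as measured when the row begins, along the tool's axes as they then stand; what a row does not reach is not made up. A row lasts 1/10 s, in which the tool goes at most 50 mm and 8.59 degrees, less where a joint would pass 70% of its speed; a pose out of reach is approached as far as the arm can. A call with a gripper value outside its range is refused whole. The fingers move at their own pace and stop on an object; "force" is the grip in N (left out, the last holds). Time passes only in rows, so rows that do not move let the fingers close. It gives the time, the measured TCP pose, the force and the opening at its end, in the units of the state.
- ctrl.get_state(): the state, without advancing time (a new reading comes with each control period).
- ctrl.read_camera(name): name is "side" or "top"; returns the picture (384x512x3 uint8, red, green, blue); there is no depth.
- ctrl.get_calibration(name): a dict with "camera_matrix" (3x3 intrinsics, pixels), "cam_to_world" (4x4, takes a point from camera to world coordinates). Camera axes: x right, y up, looking along -z (the intrinsics and any distortion apply to the point x, -y, -z); pixel columns grow to the right and rows downward; lengths in m; the calibration is good to about 2 mm. A picture is of the moment at which its call begins. get_calibration takes no time and is no camera call.
- ctrl.sign_off(): hands the job in, once; it reports no verdict.
The state is a dict: "time": time; "qpos": joint angles; "dq": joint speeds; "joint_efforts": joint torques, N m; "eef_pos": TCP position; "tcp_rot": TCP orientation; "contact_force": force on the tool from outside, world axes, zero at the start; "wrist_torque": the same for the moment, N m; "opening": opening from 0.0 (shut) to 1.0 (fully open).
Only numpy, scipy, OpenCV 4.12 (cv2) and the standard library are available. Lean on these libraries where they do the work, as an engineer would, in place of code of your own. Each camera call takes 0.05 s, during which the arm holds its last target. There are 200 camera calls.

## Working session

There is one attempt and no reset: what is moved stays moved. The work goes in short steps, Python scripts to look and compute and a tool call to move; the robot and the scene stay as the last step left them, time stands still between calls to the robot, and variables do not carry over. Pictures are saved under pics/ and viewed, about 8 in all and at most 12, crops included, and the job is handed in when it is done.

Besides the shell and the picture viewer there is one more tool, called after "Request:" by a JSON object that holds its "fn" and its "kwargs". apply_moves: Moves the arm, as the interface text tells. Its arguments: {"type":"object","properties":{"moves":{"type":"array","items":{"type":"array","items":{"type":"array","items":{"type":"number"}}}},"force":{"type":"number"}},"required":["moves"]}

```bash
mkdir -p pics; cat > h.py <<'E'
import numpy as np, cv2
from scipy.spatial.transform import Rotation as R
from plant import ctrl
def snap(n,f):
    im=ctrl.read_camera(n); cv2.imwrite(f'pics/{f}.png',cv2.cvtColor(im,cv2.COLOR_RGB2BGR)); return im
def ray(n,u,v):
    c=ctrl.get_calibration(n); K=np.array(c["camera_matrix"]);T=np.array(c["cam_to_world"])
    d=np.linalg.inv(K)@[u,v,1]; d=T[:3,:3]@[d[0],-d[1],-d[2]]; return T[:3,3],d
def onz(n,u,v,z):
    o,d=ray(n,u,v); return o+d*(z-o[2])/d[2]
def proj(n,p):
    c=ctrl.get_calibration(n); K=np.array(c["camera_matrix"]);T=np.array(c["cam_to_world"])
    q=T[:3,:3].T@(np.array(p)-T[:3,3]); q=K@[q[0],-q[1],-q[2]]; return q[:2]/q[2]
E
python3 - <<'E'
from h import *
for n in("top","side"):
    snap(n,n+"0"); c=ctrl.get_calibration(n); print(c)
print(ctrl.get_state())
E
```

```text
{'camera_matrix': array([[443.22222977,   0.        , 261.32319112],
       [  0.        , 443.22222977, 198.60216556],
       [  0.        ,   0.        ,   1.        ]]), 'cam_to_world': array([[ 1.54037631e-03,  9.79309868e-01, -2.02360591e-01,
         3.33961016e-01],
       [-9.99996621e-01,  1.08475054e-03, -2.36243723e-03,
        -1.02179587e-03],
       [-2.09404733e-03,  2.02363547e-01,  9.79308230e-01,
         1.10891246e+00],
       [ 0.00000000e+00,  0.00000000e+00,  0.00000000e+00,
         1.00000000e+00]])}
{'camera_matrix': array([[397.92867211,   0.        , 254.62825908],
       [  0.        , 397.92867211, 190.6962212 ],
       [  0.        ,   0.        ,   1.        ]]), 'cam_to_world': array([[ 0.99741837,  0.04800168, -0.05340815,  0.48034594],
       [-0.06936964,  0.45185836, -0.88938848, -0.90589438],
       [-0.01855922,  0.89079732,  0.45402169,  0.50367467],
       [ 0.        ,  0.        ,  0.        ,  1.        ]])}
{'time': 0.1, 'qpos': array([ 1.05602459e+00,  2.87083263e-01,  1.57802889e+00, -1.61800773e-05,
        1.27859918e+00, -1.50006216e-01]), 'dq': array([-1.42558130e-03, -5.85482574e-04, -4.15745961e-03, -9.68833939e-05,
        8.10751834e-04, -2.54144152e-04]), 'joint_efforts': array([ 1.29279080e-03, -4.07298589e+01, -2.93695360e+01, -9.44038788e-05,
        3.46576482e-03,  1.71047848e-06]), 'eef_pos': array([0.2404777 , 0.63007591, 0.2300823 ]), 'tcp_rot': array([ 1.81370923e-01,  9.83414188e-01, -1.00388469e-03, -3.38344197e-04]), 'contact_force': array([-0.5047575 ,  0.12895061,  0.31416439]), 'wrist_torque': array([ 0.00868768, -0.01671838, -0.02445802]), 'opening': 1.0024772439657044}
```

View pics/top0.png

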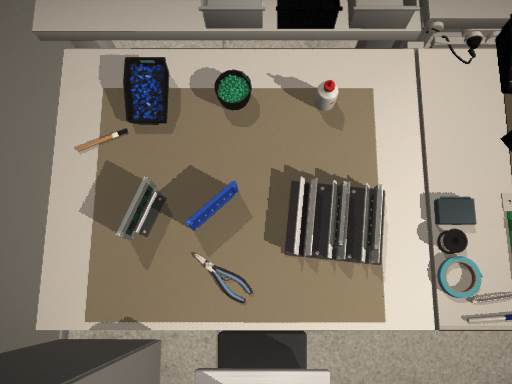

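View pics/side0.png

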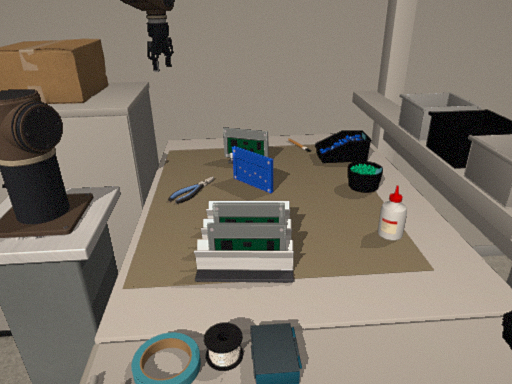

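The top view shows the candidates for the carrier: the grey/green plate in a stand at (137,209), the blue look-alike at (213,205), and the two stored ones in the rack at about (340,222) and (372,222). I choose the one at (137,209) and will check it with one close crop that also covers the rack.

```bash
python3 - <<'E'
import cv2,numpy as np
t=cv2.imread('pics/top0.png')
a=cv2.resize(t[170:250,105:175],None,fx=5,fy=5,interpolation=cv2.INTER_CUBIC)
b=cv2.resize(t[170:270,280:392],None,fx=4,fy=4,interpolation=cv2.INTER_CUBIC)
cv2.imwrite('pics/crop0.png',np.hstack([a,b]))
E
```

```text
(no output)
```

View pics/crop0.png

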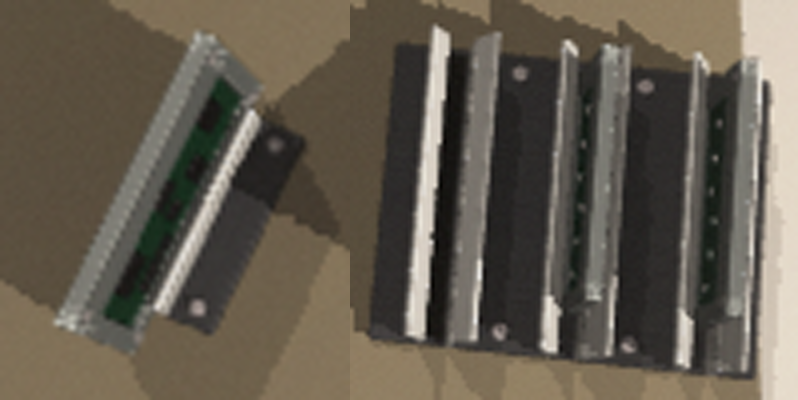

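The crop shows the grey/green carrier in its stand, with its top back edge running from about (145,177) to (117,234) in full-image pixels. In the rack, the leftmost slot at about u=307 is empty and the other two hold carriers.

```bash
python3 - <<'E'
from h import *
A=lambda x,y:((x+.5)/5-.5+105,(y+.5)/5-.5+170)
B=lambda x,y:((x-350+.5)/4-.5+280,(y+.5)/4-.5+170)
p=onz("top",*A(195,35),.108);q=onz("top",*A(58,322),.108)
d=(p-q)/np.linalg.norm(p-q); n=np.array([d[1],-d[0],0]); 
if n[1]>0:n=-n
c=(p+q)/2+n*.005
print("carrier",p,q,np.linalg.norm(p-q),"centre",c,"yaw",np.degrees(np.arctan2(d[1],d[0])))
k=[onz("top",*B(*t),.008) for t in((398,44),(770,82),(755,378),(372,336))]
print(np.round(k,4)); m=np.mean(k,0)
e=[np.linalg.norm(k[i]-k[(i+1)%4]) for i in range(4)];print("rack edges",e,"c",m)
al=(k[0]+k[1]-k[2]-k[3]);al/=np.linalg.norm(al); ac=np.array([-al[1],al[0],0])
print("yaw",np.degrees(np.arctan2(al[1],al[0])))
s=m+.08*ac; print("slot",s)
# overlay check
for n_ in("top","side"):
    im=cv2.imread(f'pics/{n_}0.png'); f=2
    im=cv2.resize(im,None,fx=f,fy=f)
    def L(a,b,col): cv2.line(im,*[tuple(int(round(x*f)) for x in proj(n_,t)) for t in(a,b)],col,1)
    up=np.array([0,0,1])
    for w in(-.0175,.0175): L(s+al*.095+ac*w+up*.05,s-al*.095+ac*w+up*.05,(0,0,255))
    L(s+al*.095,s-al*.095,(0,255,255))
    for w in(-.005,.005): L(c+d*.075+n*w,c-d*.075+n*w,(0,0,255))
    L(c+d*.075-up*.1,c-d*.075-up*.1,(0,255,255))
    cv2.imwrite(f'pics/ov_{n_}.png',im[300:560,180:800] if n_=="top" else im[220:580,330:620])
a=cv2.imread('pics/ov_top.png');b=cv2.imread('pics/ov_side.png')
o=np.zeros((620,620,3),np.uint8);o[:260,:a.shape[1]]=a[:260];o[260:620,:b.shape[1]]=b[:360]
cv2.imwrite('pics/ov.png',o[:600])
E
```

```text
carrier [0.59285719 0.275912   0.108     ] [0.45836659 0.33071157 0.108     ] 0.14522642562215443 centre [0.52372519 0.29868141 0.108     ] yaw -22.16894050305681
[[ 0.6085 -0.0758  0.008 ]
 [ 0.5838 -0.3121  0.008 ]
 [ 0.3972 -0.2927  0.008 ]
 [ 0.4226 -0.0574  0.008 ]]
rack edges [np.float64(0.23761870144301772), np.float64(0.18763820403497994), np.float64(0.2366266607162721), np.float64(0.18679759324956643)] c [ 0.50302334 -0.1845102   0.008     ]
yaw -5.79174222797587
slot [ 0.51109637 -0.10491858  0.008     ]
```

View pics/ov.png

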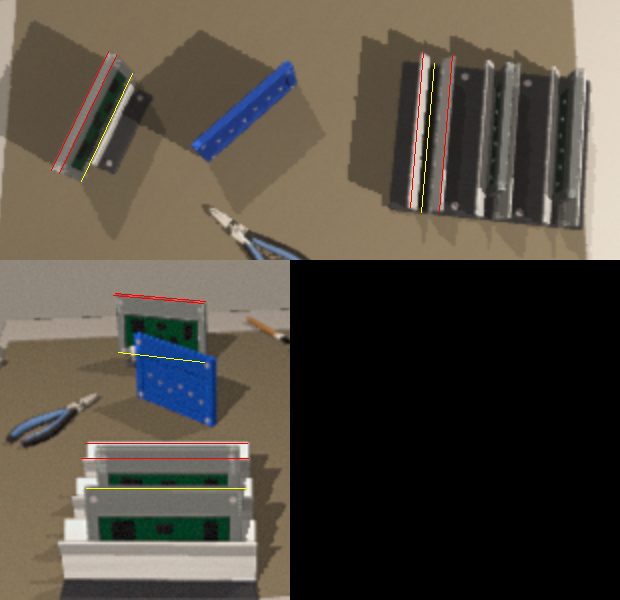

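The overlay fits the rack well: its mouth lines lie on the empty slot's walls. For the carrier, the side view shows the top edge about 3 px lower than predicted at the left end. I will triangulate its corners from both views.

```bash
python3 - <<'E'
from h import *
im=cv2.imread('pics/side0.png'); t=cv2.imread('pics/top0.png')
a=cv2.resize(im[120:170,215:280],None,fx=6,fy=6,interpolation=cv2.INTER_CUBIC)
b=cv2.resize(t[172:247,110:170],None,fx=6,fy=6,interpolation=cv2.INTER_CUBIC)
o=np.zeros((450,760,3),np.uint8);o[:300,:390]=a;o[:450,395:755]=b
cv2.imwrite('pics/tri.png',o)
E
```

```text
(no output)
```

View pics/tri.png

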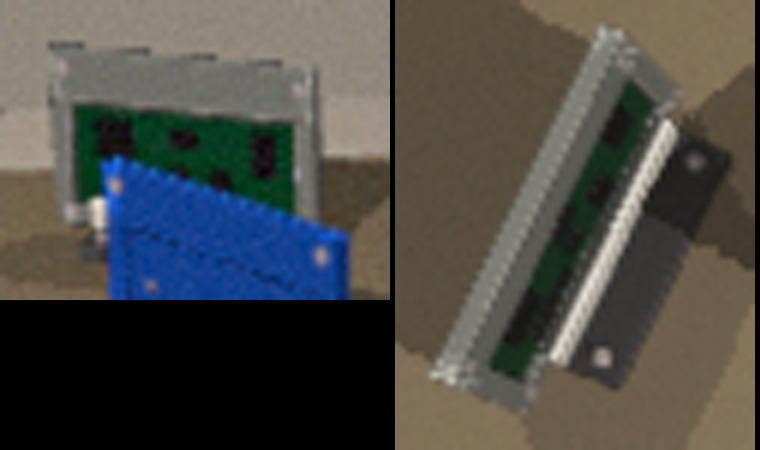

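```bash
python3 - <<'E'
from h import *
S=lambda x,y:((x+.5)/6-.5+215,(y+.5)/6-.5+120)
A=lambda x,y:((x-395+.5)/6-.5+110,(y+.5)/6-.5+172)
def tri(a,b):
    (o1,d1),(o2,d2)=ray("top",*a),ray("side",*b)
    s=np.linalg.lstsq(np.c_[d1,-d2],o2-o1,rcond=None)[0]; x,y=o1+s[0]*d1,o2+s[1]*d2
    return (x+y)/2,np.linalg.norm(x-y)
q,e1=tri(A(432,373),S(49,43)); p,e2=tri(A(600,28),S(316,64))
print(q,e1,p,e2,np.linalg.norm(p-q))
for z in(.1,.104,.108):
    Q=onz("top",*A(432,373),z);P=onz("top",*A(600,28),z);d=P-Q
    print(z,Q,P,np.linalg.norm(d),np.degrees(np.arctan2(d[1],d[0])),proj("side",Q)-S(49,43),proj("side",P)-S(316,64))
# right edge of the top face: middle of the bar strip
Q=onz("top",*A(452,378),.108);P=onz("top",*A(622,38),.108);d=P-Q;print(Q,P,np.degrees(np.arctan2(d[1],d[0])))
E
```

```text
[0.45760668 0.3315576  0.10820305] 0.0025928369293555407 [0.59397366 0.2753767  0.10894483] 0.0010055808711651323 0.1474882886077363
0.1 [0.45993429 0.33443255 0.1       ] [0.59577544 0.27781966 0.1       ] 0.14716602353720296 -22.62432504029943 [1.25678661 2.06434277] [0.35492429 2.52323631]
0.104 [0.45943485 0.33310259 0.104     ] [0.59473744 0.27671415 0.104     ] 0.14658255954542626 -22.624325040299464 [1.03553748 1.00651293] [0.05318585 1.42215608]
0.108 [0.4589354  0.33177262 0.108     ] [0.59369943 0.27560863 0.108     ] 0.14599909555364973 -22.624325040299475 [ 0.81324179 -0.05632069] [-0.24994584  0.31599169]
[0.4570452 0.3240732 0.108    ] [0.5897015  0.26684001 0.108     ] -23.337282039762776
```

The triangulated carrier top is at z = 0.108, as it must be, with a length of 147 mm. Its centre is at about (0.524, 0.299) with yaw −22.8°. The slot is at (0.511, −0.105) with yaw −5.8°. Next I move above the carrier.

Request:
{"fn": "apply_moves", "kwargs": {"moves": [[[-0.038,-0.021,0.004,0,0,0.2,-1],[-0.038,-0.021,0.004,0,0,0.2,-1],[-0.038,-0.021,0.004,0,0,0.2,-1],[-0.038,-0.021,0.004,0,0,0.2,-1],[-0.038,-0.021,0.004,0,0,0.2,-1],[-0.038,-0.021,0.004,0,0,0.2,-1],[-0.038,-0.021,0.004,0,0,0.2,-1],[-0.038,-0.021,0.004,0,0,0.2,-1],[-0.038,-0.021,0.004,0,0,0.2,-1],[-0.02,-0.01,0,0,0,0,-1],[0,0,0,0,0,0,-1]]], "force": 40}}

```text
time: 1.2
eef_pos: [0.5087, 0.2982, 0.1859]
tcp_rot: [0.195, 0.981, -0.004, -0.004]
contact_force: [0.7, 1.1, 0.6]
opening: 1.001
```

```bash
cat > go.py <<'E'
from h import *
import sys
x,y,z,yaw=map(float,sys.argv[1:])
s=ctrl.get_state(); r=R.from_quat(s["tcp_rot"]); M=r.as_matrix()
t=np.radians(yaw); T=np.array([[np.cos(t),np.sin(t),0],[np.sin(t),-np.cos(t),0],[0,0,-1]])
print("t",round(s["time"],2),"pos",s["eef_pos"].round(4),"F",s["contact_force"].round(1),"open",round(s["opening"],3))
print("shift",(M.T@(np.array([x,y,z])-s["eef_pos"])).round(4),"turn",np.degrees(R.from_matrix(M.T@T).as_rotvec()).round(2))
E
python3 go.py .5243 .299 .15 157.2
```

```text
t 1.2 pos [0.5087 0.2982 0.1859] F [0.7 1.1 0.6] open 1.001
shift [-0.0143  0.0071  0.0358] turn [-0.53 -0.32  0.28]
```

Request:
{"fn": "apply_moves", "kwargs": {"moves": [[[-0.014,0.007,0.036,-0.5,-0.3,0.3,-1],[0,0,0.03,0,0,0,-1],[0,0,0.01,0,0,0,-1],[0,0,0,0,0,0,-1]]]}}

```text
time: 1.6
eef_pos: [0.524, 0.3004, 0.1083]
tcp_rot: [0.198, 0.98, 0.001, -0.0]
contact_force: [0.4, -0.2, -0.6]
opening: 0.999
```

```bash
python3 go.py .5243 .299 .073 157.2; python3 - <<'E'
from h import *
t=snap("top","t1")[140:260,80:200];s=snap("side","s1")[80:200,190:310]
cv2.imwrite('pics/c1.png',cv2.cvtColor(cv2.resize(np.hstack([t,s]),None,fx=3.3,fy=3.3,interpolation=cv2.INTER_CUBIC),cv2.COLOR_RGB2BGR))
E
```

```text
t 1.6 pos [0.524  0.3004 0.1083] F [ 0.4 -0.2 -0.6] open 0.999
shift [-0.0008 -0.0012  0.0353] turn [ 0.08 -0.02 -0.08]
```

View pics/c1.png

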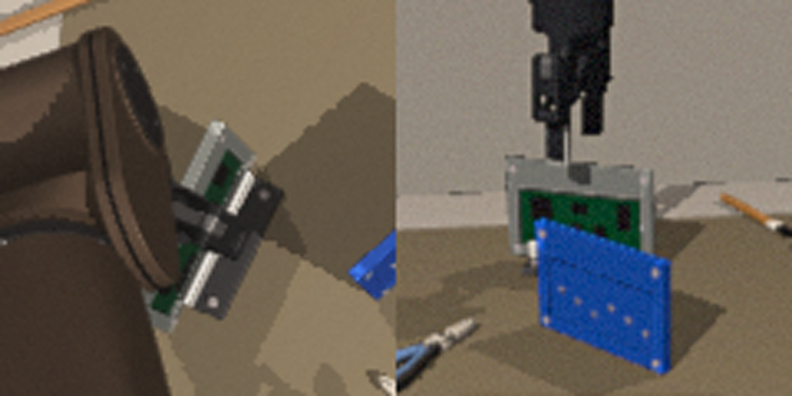

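The fingers straddle the carrier's bar, near its middle (side crop: gripper u≈570, plate centre u≈580). I descend and close.

Request:
{"fn": "apply_moves", "kwargs": {"moves": [[[0,-0.001,0.035,0,0,0,-1],[0,0,0,0,0,0,-1],[0,0,0,0,0,0,0.2],[0,0,0,0,0,0,0.6],[0,0,0,0,0,0,1],[0,0,0,0,0,0,1],[0,0,0,0,0,0,1],[0,0,0,0,0,0,1]]], "force": 50}}

```text
time: 2.5
eef_pos: [0.5306, 0.3035, 0.0886]
tcp_rot: [0.196, 0.98, 0.006, 0.01]
contact_force: [-0.9, -3.5, -1.5]
opening: 0.103
```

```bash
python3 go.py .5243 .299 .073 157.2
```

```text
t 2.5 pos [0.5306 0.3035 0.0886] F [-0.9 -3.5 -1.5] open 0.103
shift [ 0.0044 -0.0068  0.0155] turn [0.85 0.96 0.14]
```

The tool ended 15 mm too high and drifted about 7 mm, so the grip is at the very top of the bar. I reopen and re-descend, checking each step.

Request:
{"fn": "apply_moves", "kwargs": {"moves": [[[0,0,0,0,0,0,-1],[0,0,0,0,0,0,-1],[0,0,0,0,0,0,-1],[0,0,0,0,0,0,-1],[0,0,0,0,0,0,-1]]]}}

```text
time: 3.0
eef_pos: [0.5312, 0.3043, 0.0888]
tcp_rot: [0.197, 0.98, 0.007, 0.01]
contact_force: [-0.1, 1.2, -0.2]
opening: 0.941
```

```bash
python3 go.py .5243 .299 .073 157.2; python3 - <<'E'
from h import *
t=snap("top","t2")[140:260,80:200];s=snap("side","s2")[80:200,190:310]
cv2.imwrite('pics/c2.png',cv2.cvtColor(cv2.resize(np.hstack([t,s]),None,fx=3.3,fy=3.3,interpolation=cv2.INTER_CUBIC),cv2.COLOR_RGB2BGR))
E
```

```text
t 3.0 pos [0.5312 0.3043 0.0888] F [-0.1  1.2 -0.2] open 0.941
shift [ 0.0046 -0.0078  0.0156] turn [1.04 0.99 0.07]
```

View pics/c2.png

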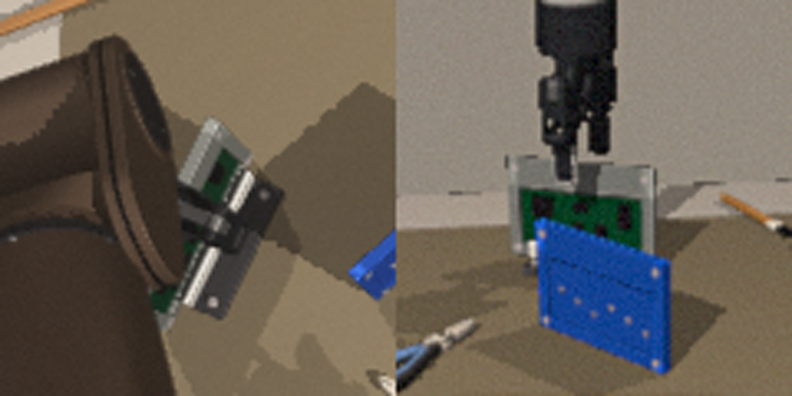

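The plate still stands about where it was, with the fingers open on either side. I correct the pose and descend before closing.

Request:
{"fn": "apply_moves", "kwargs": {"moves": [[[0.004,-0.006,0,1.0,1.0,0,-1],[0,0,0.008,0,0,0,-1],[0,0,0.008,0,0,0,-1],[0,0,0,0,0,0,-1]]]}}

```text
time: 3.5
eef_pos: [0.5244, 0.2998, 0.0711]
tcp_rot: [0.197, 0.98, -0.0, -0.001]
contact_force: [-0.7, -1.1, 0.4]
opening: 1.0
```

```bash
python3 go.py .5243 .299 .073 157.2
```

```text
t 3.5 pos [0.5244 0.2998 0.0711] F [-0.7 -1.1  0.4] open 1.0
shift [-0.0002 -0.0008 -0.0019] turn [-0.06 -0.11  0.07]
```

The descent was free, so it was the closing that pushed the tool up. I close gently in stages and watch.

Request:
{"fn": "apply_moves", "kwargs": {"moves": [[[0,0,0,0,0,0,0.3],[0,0,0,0,0,0,0.3],[0,0,0,0,0,0,0.3],[0,0,0,0,0,0,0.3]]], "force": 20}}

```text
time: 3.9
eef_pos: [0.5242, 0.2998, 0.0704]
tcp_rot: [0.197, 0.98, -0.001, -0.001]
contact_force: [0.0, -0.3, -0.3]
opening: 0.352
```

Request:
{"fn": "apply_moves", "kwargs": {"moves": [[[0,0,0,0,0,0,0.55],[0,0,0,0,0,0,0.55],[0,0,0,0,0,0,0.55]]]}}

```text
time: 4.2
eef_pos: [0.5246, 0.3, 0.071]
tcp_rot: [0.197, 0.98, -0.0, -0.001]
contact_force: [-1.1, -0.3, -1.1]
opening: 0.225
```

```bash
python3 go.py .5243 .299 .073 157.2
```

```text
t 4.2 pos [0.5246 0.3    0.071 ] F [-1.1 -0.3 -1.1] open 0.225
shift [-0.0001 -0.001  -0.002 ] turn [-0.05 -0.1   0.07]
```

Request:
{"fn": "apply_moves", "kwargs": {"moves": [[[0,0,0,0,0,0,0.72],[0,0,0,0,0,0,0.72]]]}}

```text
time: 4.4
eef_pos: [0.5247, 0.3001, 0.0713]
tcp_rot: [0.197, 0.98, -0.0, -0.001]
contact_force: [0.6, -0.3, 0.2]
opening: 0.137
```

Request:
{"fn": "apply_moves", "kwargs": {"moves": [[[0,0,0,0,0,0,0.9],[0,0,0,0,0,0,0.9]]]}}

```text
time: 4.6
eef_pos: [0.5248, 0.3001, 0.0713]
tcp_rot: [0.197, 0.98, 0.0, -0.001]
contact_force: [-0.1, 0.0, -0.1]
opening: 0.111
```

```bash
python3 go.py .5243 .299 .073 157.2
```

```text
t 4.6 pos [0.5248 0.3001 0.0713] F [-0.1  0.  -0.1] open 0.111
shift [ 0.     -0.0012 -0.0017] turn [-0.01 -0.08  0.07]
```

The plate is gripped (opening 0.111, about 9.5 mm) with no drift. I firm up the grip and lift slowly at first.

Request:
{"fn": "apply_moves", "kwargs": {"moves": [[[0,0,0,0,0,0,1],[0,0,0,0,0,0,1],[0,0,0,0,0,0,1],[0,0,-0.006,0,0,0,1],[0,0,-0.01,0,0,0,1],[0,0,-0.014,0,0,0,1]]], "force": 60}}

```text
time: 5.2
eef_pos: [0.5219, 0.2993, 0.0988]
tcp_rot: [0.197, 0.98, -0.002, -0.004]
contact_force: [-0.2, -0.0, -3.0]
opening: 0.108
```

```bash
python3 go.py .5243 .299 .24 157.2
```

```text
t 5.2 pos [0.5219 0.2993 0.0988] F [-0.2 -0.  -3. ] open 0.108
shift [-1.200e-03 -1.000e-04 -1.412e-01] turn [-0.29 -0.44  0.04]
```

The force of −3 N matches the carrier's weight, so it is held. I lift the rest of the way.

Request:
{"fn": "apply_moves", "kwargs": {"moves": [[[-0.001,0,-0.028,-0.3,-0.4,0,1],[0,0,-0.03,0,0,0,1],[0,0,-0.03,0,0,0,1],[0,0,-0.03,0,0,0,1],[0,0,-0.02,0,0,0,1],[0,0,0,0,0,0,1]]]}}

```text
time: 5.8
eef_pos: [0.5222, 0.2978, 0.2492]
tcp_rot: [0.197, 0.98, -0.001, 0.001]
contact_force: [-0.6, -0.3, -2.5]
opening: 0.106
```

```bash
python3 go.py .511 -.105 .24 174.2; python3 - <<'E'
from h import *
s=snap("side","s3")[20:180,150:350]
cv2.imwrite('pics/c3.png',cv2.cvtColor(cv2.resize(s,None,fx=3,fy=3,interpolation=cv2.INTER_CUBIC),cv2.COLOR_RGB2BGR))
E
```

```text
t 5.8 pos [0.5222 0.2978 0.2492] F [-0.6 -0.3 -2.5] open 0.106
shift [-0.145 -0.376  0.01 ] turn [ -0.09   0.12 -16.89]
```

View pics/c3.png

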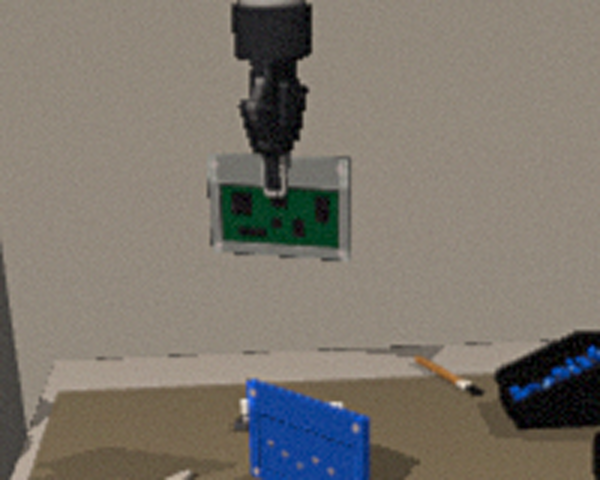

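The carrier hangs upright, gripped near its middle (finger u≈275, plate 212–350 in the crop). I carry it across to above the slot.

Request:
{"fn": "apply_moves", "kwargs": {"moves": [[[-0.013,-0.034,0,0,0,-1.5,1],[-0.012,-0.034,0,0,0,-1.5,1],[-0.011,-0.034,0,0,0,-1.5,1],[-0.01,-0.034,0,0,0,-1.5,1],[-0.009,-0.034,0,0,0,-1.5,1],[-0.008,-0.034,0,0,0,-1.5,1],[-0.007,-0.034,0,0,0,-1.5,1],[-0.006,-0.034,0,0,0,-1.5,1],[-0.005,-0.034,0,0,0,-1.5,1],[-0.004,-0.034,0,0,0,-1.5,1],[-0.002,-0.02,0,0,0,-1,1],[0,0,0,0,0,0,1]]]}}

```text
time: 7.05
eef_pos: [0.4969, -0.0869, 0.2269]
tcp_rot: [0.05, 0.999, -0.002, -0.019]
contact_force: [-0.0, 0.7, -3.4]
opening: 0.111
```

```bash
python3 go.py .511 -.105 .24 174.2
```

```text
t 7.05 pos [ 0.4969 -0.0869  0.2269] F [-0.   0.7 -3.4] open 0.111
shift [-0.0154 -0.0166 -0.0136] turn [-0.34 -2.2   0.03]
```

Request:
{"fn": "apply_moves", "kwargs": {"moves": [[[-0.0155,-0.0165,0.02,-0.3,-2.2,0,1],[0,0,0,0,0,0,1],[0,0,0.03,0,0,0,1],[0,0,0,0,0,0,1]]]}}

```text
time: 7.45
eef_pos: [0.5069, -0.1024, 0.1712]
tcp_rot: [0.051, 0.999, 0.002, -0.004]
contact_force: [-1.7, 0.6, -4.5]
opening: 0.112
```

```bash
python3 go.py .511 -.105 .15 174.2; python3 - <<'E'
from h import *
t=snap("top","t4")[120:270,240:400];s=snap("side","s4")[100:250,180:340]
cv2.imwrite('pics/c4.png',cv2.cvtColor(cv2.resize(np.vstack([t,s]),None,fx=2,fy=2,interpolation=cv2.INTER_CUBIC),cv2.COLOR_RGB2BGR) if 0 else cv2.cvtColor(cv2.resize(np.hstack([t,s]),None,fx=2.5,fy=2.5,interpolation=cv2.INTER_CUBIC),cv2.COLOR_RGB2BGR))
E
```

```text
t 7.45 pos [ 0.5069 -0.1024  0.1712] F [-1.7  0.6 -4.5] open 0.112
shift [-0.0046 -0.0023  0.0211] turn [ 0.24 -0.47 -0.07]
```

View pics/c4.png

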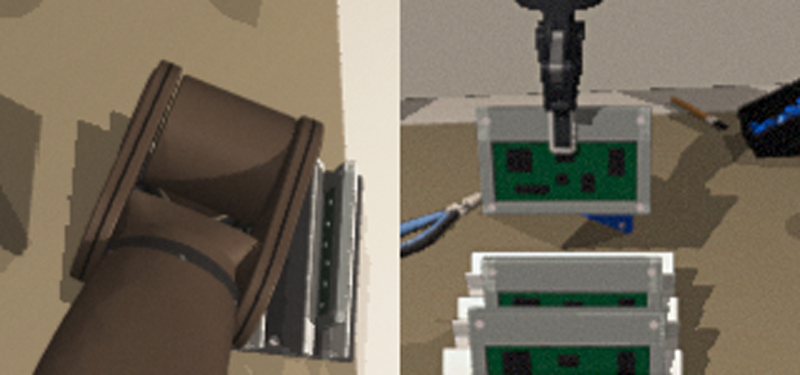

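The carrier hangs over the slot (side crop x 478–648, slot x 470–672), but the arm hides the mouth in the top view. Side clearance rests on the measured slot and the 35 mm mouth, so I lower in stages and watch the force.

Request:
{"fn": "apply_moves", "kwargs": {"moves": [[[-0.005,-0.0025,0.02,0.2,-0.5,0,1],[0,0,0.015,0,0,0,1],[0,0,0.01,0,0,0,1],[0,0,0,0,0,0,1]]]}}

```text
time: 7.95
eef_pos: [0.5197, -0.1063, 0.1369]
tcp_rot: [0.05, 0.999, -0.003, 0.01]
contact_force: [-0.7, -0.0, -3.2]
opening: 0.109
```

```bash
python3 go.py .511 -.105 .095 174.2
```

```text
t 7.95 pos [ 0.5197 -0.1063  0.1369] F [-0.7 -0.  -3.2] open 0.109
shift [0.0096 0.0006 0.0417] turn [-0.3   1.21  0.11]
```

Request:
{"fn": "apply_moves", "kwargs": {"moves": [[[0.006,0.0006,0.004,-0.3,0.9,0,1],[0,0,0.006,0,0,0,1],[0,0,0.006,0,0,0,1],[0,0,0.006,0,0,0,1],[0,0,0.004,0,0,0,1]]]}}

```text
time: 8.45
eef_pos: [0.5151, -0.1055, 0.1119]
tcp_rot: [0.05, 0.999, -0.001, 0.004]
contact_force: [-0.1, 0.8, -2.9]
opening: 0.108
```

```bash
python3 go.py .511 -.105 .095 174.2
```

```text
t 8.45 pos [ 0.5151 -0.1055  0.1119] F [-0.1  0.8 -2.9] open 0.108
shift [0.0043 0.0001 0.0168] turn [-0.05  0.49  0.12]
```

Request:
{"fn": "apply_moves", "kwargs": {"moves": [[[0.002,0,0.005,0,0.4,0,1],[0,0,0.005,0,0,0,1],[0,0,0.005,0,0,0,1],[0,0,0.003,0,0,0,1]]]}}

```text
time: 8.85
eef_pos: [0.5129, -0.1053, 0.0919]
tcp_rot: [0.05, 0.999, -0.0, 0.0]
contact_force: [-0.1, -0.0, -2.3]
opening: 0.11
```

```bash
python3 go.py .511 -.105 .072 174.2
```

```text
t 8.85 pos [ 0.5129 -0.1053  0.0919] F [-0.1 -0.  -2.3] open 0.11
shift [0.0019 0.0001 0.0199] turn [-0.04  0.02  0.11]
```

The underside is at about z = 0.028, inside the narrow part of the slot, with no contact force. I continue down to the floor.

Request:
{"fn": "apply_moves", "kwargs": {"moves": [[[0,0,0.005,0,0,0,1],[0,0,0.005,0,0,0,1],[0,0,0.005,0,0,0,1],[0,0,0.001,0,0,0,1]]]}}

```text
time: 9.25
eef_pos: [0.5128, -0.1053, 0.0741]
tcp_rot: [0.05, 0.999, -0.0, -0.0]
contact_force: [-0.1, 0.3, -2.5]
opening: 0.111
```

Request:
{"fn": "apply_moves", "kwargs": {"moves": [[[0,0,0.003,0,0,0,1],[0,0,0.002,0,0,0,1]]]}}

```text
time: 9.45
eef_pos: [0.5134, -0.1056, 0.0713]
tcp_rot: [0.049, 0.999, -0.0, -0.0]
contact_force: [-9.8, 3.3, 18.8]
opening: 0.105
```

```bash
python3 go.py .511 -.105 .072 174.2
```

```text
t 9.45 pos [ 0.5134 -0.1056  0.0713] F [-9.8  3.3 18.8] open 0.105
shift [ 0.0024  0.0004 -0.0007] turn [-0.04 -0.05  0.13]
```

It touched the floor at TCP z = 0.0713, the same height as when gripped in the stand. I release part way, to stay clear of the neighbour, then withdraw.

Request:
{"fn": "apply_moves", "kwargs": {"moves": [[[0,0,-0.001,0,0,0,0.7],[0,0,0,0,0,0,0.4],[0,0,0,0,0,0,0.2],[0,0,0,0,0,0,0.1],[0,0,0,0,0,0,0.1]]]}}

```text
time: 9.95
eef_pos: [0.5161, -0.1067, 0.0752]
tcp_rot: [0.049, 0.999, -0.001, 0.003]
contact_force: [0.4, -0.3, 0.3]
opening: 0.449
```

Request:
{"fn": "apply_moves", "kwargs": {"moves": [[[0,0,-0.01,0,0,0,0.1],[0,0,-0.02,0,0,0,0.1],[0,0,-0.03,0,0,0,0.1],[0,0,-0.04,0,0,0,0.1],[0,0.04,-0.03,0,0,0,0.1],[0,0.045,-0.01,0,0,0,0.1],[0,0.045,0,0,0,0,0.1],[0,0.045,0,0,0,0,0.1],[0,0.045,0,0,0,0,0.1],[0,0,0,0,0,0,0.1]]]}}

```text
time: 10.95
eef_pos: [0.5396, 0.1192, 0.229]
tcp_rot: [0.053, 0.999, 0.0, 0.008]
contact_force: [0.4, -1.1, 0.1]
opening: 0.451
```

```bash
python3 go.py .511 -.105 .072 174.2; python3 - <<'E'
from h import *
t=snap("top","t5")[160:280,260:400];s=snap("side","s5")[170:290,175:315]
cv2.imwrite('pics/c5.png',cv2.cvtColor(cv2.resize(np.hstack([t,s]),None,fx=2.85,fy=2.85,interpolation=cv2.INTER_CUBIC),cv2.COLOR_RGB2BGR))
E
```

```text
t 10.95 pos [0.5396 0.1192 0.229 ] F [ 0.4 -1.1  0.1] open 0.451
shift [ 0.0072 -0.2261  0.1567] turn [ 0.05  0.86 -0.23]
```

View pics/c5.png

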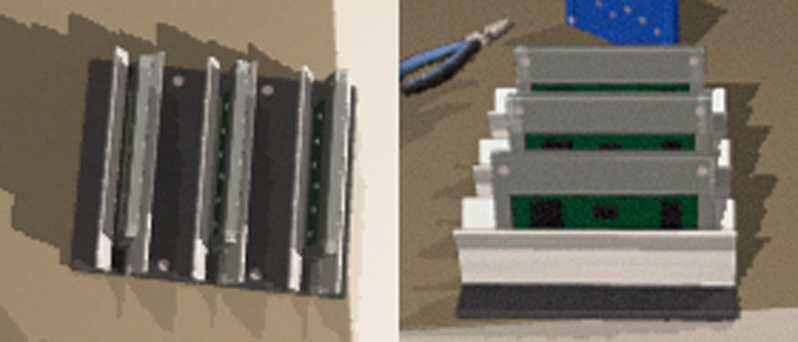

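The carrier stands in the leftmost slot, parallel to the stored ones (top crop, bar from about (150,55) to (130,238); side top edge (517,47)–(703,47)). A numeric check comes before handing in.

```bash
python3 - <<'E'
from h import *
S=lambda x,y:((x-399+.5)/2.85-.5+175,(y+.5)/2.85-.5+170)
a,b=onz("side",*S(517,46),.108),onz("side",*S(704,46),.108)   # rear top edge as seen
d=b-a; th=np.radians(-5.8); al=np.array([np.cos(th),np.sin(th),0]); ac=np.array([-al[1],al[0],0])
m=(a+b)/2-np.array([.511,-.105,.108]); print("len",np.linalg.norm(d),"yaw",np.degrees(np.arctan2(d[1],d[0])),"along",m@al,"across of rear edge (expect .005)",m@ac)
for n,(r0,r1,c0,c1) in dict(top=(180,262,325,388),side=(212,280,195,300)).items():
    p=cv2.imread(f'pics/{n}0.png')[r0:r1,c0:c1];k={'top':'t5','side':'s5'}[n]
    q=cv2.imread(f'pics/{k}.png')[r0:r1,c0:c1]
    print(n,"stored region changed px",((cv2.absdiff(p,q).max(2))>50).mean(), cv2.phaseCorrelate(np.float64(p[...,1]),np.float64(q[...,1])))
E
```

```text
len 0.14755112784322352 yaw -6.128601969155113 along 0.004490209918040346 across of rear edge (expect .005) 0.00011666498080635327
top stored region changed px 0.0 ((-0.01126839837660043, -0.024571435178856404), 0.9840306995272906)
side stored region changed px 0.0 ((-0.0346850005400654, -0.011534955949997538), 0.9858504901710142)
```

The carrier is in place: about 4 mm off lengthwise, within 5 mm across, and aligned. The stored carriers have not moved. I hand in.

```bash
python3 -c "
from plant import ctrl
print(ctrl.sign_off(), ctrl.get_state()['time'])"
```

```text
the job is handed in; nothing more can be done
the job is handed in; nothing more can be done
```

I took the grey and green carrier out of its stand, lowered it into the rack's empty outer slot until it touched the floor, let go and backed the arm off. I handed the job in at about 11 s; no verdict is reported.

- **First grip failed:** the gripper ended 15 mm too high and drifted 7 mm sideways. I reopened, went back down and closed gently, and that grip held.
- **Position in the slot:** the last check put the carrier about 4.5 mm off centre lengthwise and about 0.3° off the slot's direction. The edge reading across the slot was 0.1 mm where I expected 5 mm, a disagreement within what the view can resolve and inside the 15 mm limit.
- **Depth:** it reached the floor at the same tool height (0.0713 m) as when gripped in the stand. The force rose to 19 N upward at that contact.
- **Stored carriers and release:** the area around the two stored carriers showed no changed pixels in either camera. The gripper is clear, with forces near zero.

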